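Find the high spot of a belt pulley on the truing stand and brake it there

TASK

The belt pulley on the truing stand has one high spot on its belt face and, elsewhere, a lesser bump. Crank the pulley slowly (well under half a turn a second), feel where the spring pointer drags hardest, and stop with that highest spot squarely at the pointer. Then swing the parked brake arm over, lower it gently on to the pulley without letting it drop so that it holds the pulley there, and let go; keep off the pointer and its post, and leave the screwdriver, the jar and the sanding block where they are.

Things in the scene. Friction and masses are not known exactly. Their poses are not given: they have to be found in the camera images.
- stand: Truing stand: plywood board 230 x 350 x 18 mm screwed to the bench, with an upright spindle in the middle carrying a belt pulley and crank, a pointer post on its -y side and a weighted brake on its +y side. Origin: on the spindle axis at bench level; x along the board's short side (roughly away from the robot), z up
- spindle: Spindle with the aluminium pulley (0.5 kg, 210 mm over its flanges, top of the upper flange 92 mm above the bench) and its crank; turns without end about its upright z axis and, by friction, stays where it is left. Origin on the axis at bench level; its x axis points from the axis to the crank knob
- belt_face_middle (a point): Point on the spindle axis at mid height of the belt face, the 30 mm high band between the flanges, radius 95 mm, overhung by the flange. The high spot stands 4 mm proud and fades out over some 34 degrees either side; the lesser bump 2 mm, over 23 degrees. Where they lie relative to the crank differs each time, cannot be measured and must be felt
- crank_knob (a point): Middle of the crank knob, 131 mm above the bench: an upright black round sleeve 22 mm across, 50 mm tall (106 to 156 mm above the bench), 65 mm from the spindle axis. It spins freely on its pin, so it can be held firmly and carried round without turning the hand. The flat crank arm below it is topped 105 mm above the bench
- pointer_post: Fixed grey post, 26 mm square, 100 mm tall, 142 mm from the spindle axis on the stand's -y side; origin under it at bench level. It carries the spring pointer, a slim brass-tipped rod that points straight at the spindle axis
- pointer_tip (a point): Where the pointer touches the belt face (mean place), 69 mm above the bench. Its spring presses about 2.5 N on the round part, 9 N on top of the lesser bump, 16 N on top of the high spot. Felt at the crank knob as drag: under 2 N on the round part, 3 to 6 N at the lesser bump, 6 to 14 N at the high spot, strongest a few degrees before the top from either side
- brake_arm: Weighted brake arm (0.5 kg) in a fork 140 mm from the spindle axis on the stand's +y side, hinged about a level axis along the stand's x, 106 mm above the bench. Origin on the hinge. It starts leaning back on its stop, 83 degrees up from its working position; past upright its weight pulls it down. When down, its z axis is upright and its y axis points away from the spindle
- brake_foot (a point): Underside of the brake arm's round rubber foot, 48 mm from the hinge; with the arm down it rests on the rim of the upper flange with about 3 N
- brake_handle (a point): Middle of the brake arm's handle: a black round bar, 16 mm thick and 46 mm long, parallel to the hinge axis, sticking out from the arm towards the stand's -x side. It travels on an arc of 50 mm radius about brake_hinge; with the foot resting on the pulley it is 22 mm from the hinge towards the spindle and 45 mm above the hinge
- brake_hinge (a point): Point on the brake's hinge axis level with the middle of the handle (34 mm to the stand's -x side of the arm), 106 mm above the bench
- driver_orange: Bystander: screwdriver with an orange handle, 219 mm long, lying to the left of the stand; origin under its middle
- jar_blue_lid: Bystander: jar of hardware with a blue lid, 64 mm across, 88 mm tall, to the right of the stand; origin under its centre
- sanding_block: Bystander: brown sanding block, 105 x 123 x 32 mm, to the right of the stand; origin under its centre

How it is judged:
On the way:
1. the pulley stands still with its high spot at the pointer, the brake arm still off (contact force between pointer_post and spindle above 14.4 N and angular speed of spindle below 0.05 rad/s and contact force between brake_arm and spindle below 0.1 N), for 0.4 s.
At the end, for the whole second after the job is handed in: The high spot is at the pointer within about 10 degrees of turn (the pointer presses on the face with over 14.4 N), the pulley is still, and the brake arm rests on the pulley with over 1.5 N and is still (contact force between pointer_post and spindle above 14.4 N and angular speed of each of spindle, brake_arm below 0.05 rad/s and contact force between brake_arm and spindle above 1.5 N); the robot touches nothing.
It fails at once if the pulley is spun fast (over 3 rad/s, about half a turn a second) (angular speed of spindle above 3 rad/s).
It fails at once if the brake arm is dropped (swings faster than 6 rad/s) or forced on to the pulley (over 25 N) (angular speed of brake_arm above 6 rad/s or contact force between brake_arm and spindle above 25 N).
It fails at once if the robot touches the pointer or its post (over 2 N) (contact force between pointer_post and the arm above 2 N or contact force between pointer_post and the fingers above 2 N).
It fails at once if a bystander is moved by more than 20 mm (distance of any of driver_orange, jar_blue_lid, sanding_block from where it was at the start of the episode above 0.02 m).
It also fails if it takes over 72 s, if anything falls off the work surface, if the arm or the gripper's body presses on something with over 40 N, if the wrist force passes 120 N, or if a joint passes its speed limit or range.

ROBOT

A 7-joint arm with a two-finger parallel gripper is mounted at the origin on a cart in front of the work surface, level with it; the furniture and walls round the work are solid. World frame = base frame: x ahead of the robot, y to its left, z up, the work surface at z = 0. Lengths are in m, angles in rad, forces in N, time in s.
With the tool pointing down it reaches from about 0.425 to 1.025 m from the base axis. Payload 9.4 kg.
Tool frame: the origin (TCP) lies on the front face of the gripper's body, between the roots of the fingers; the fingertips stand 84 mm ahead of it and the grasp point (between the pads) lies 65 mm ahead of it; z points along the fingers, y is the line along which they close (so a half turn about z gives the same grasp; the last joint's range is limited). The gripper opens to 93 mm and grips with 3 to 60 N. Pads are 15 mm wide; open, the fingers measure 128 mm over their backs; the gripper's body (75 mm by 188 mm) begins 65 mm behind the grasp point.
Start: joints at [-1.345, 0.599, -0.003, 1.599, 0.002, 0.943, -0.08], TCP at [0.216, 0.692, 0.303] pointing down, gripper open.
Joint ranges: [-2.57, 2.57], [-0.35, 1.97], [-1.29, 1.29], [0.11, 2.56], [-1.05, 4.19], [0.11, 1.86], [-2.63, 2.63]. Speed limits (rad/s): [2.22, 2.22, 3.01, 3.01, 3.14, 3.14, 3.14].

INTERFACE

Orientations are given as [roll, pitch, yaw] about the fixed x, y, z axes, in that order (R = Rz(yaw) Ry(pitch) Rx(roll)).
In Python, from workcell import ctrl gives the robot as it stands. The module is installed in compiled form; this text tells all that it offers.
- The arm moves only by the tool step_arm, never from a script. Its argument "steps" is text: rows parted by semicolons, each of 5 numbers parted by spaces: the closure, from 0 (fully open) to 1 (shut), then the shift along the tool's x, y, z in cm, then the turn about the tool's z in rad. A call has exactly 5 rows; each row is the pose to reach, as a shift and turn from the pose commanded when the call began, along the tool's axes at that moment; what a row does not reach only later rows make up. A row lasts 1/8 s, in which the tool goes at most 62.5 mm and 10.7 degrees, less where a joint would pass 70% of its speed; a pose out of reach is approached as far as the arm can. A call with a gripper value outside its range is refused whole. The fingers move at their own pace and stop on an object; "squeeze" is the grip in N (left out, the last holds). Time passes only in rows, so rows that repeat a pose let the fingers close, or fill a call up. It gives the time, the measured TCP pose, the force, the opening and the grip force at its end, in the units of the state.
- ctrl.sense(): the state, without advancing time (a new reading comes with each control period).
- ctrl.get_image(name): name is "side" or "top" or "wrist"; returns the picture (420x560x3 uint8, blue, green, red); there is no depth.
- ctrl.camera_info(name): a dict with "fov_y" (degrees; the focal length in pixels is half the picture's height over the tangent of half this angle, whatever the lens; pixels are square), "cx", "cy" (the principal point, pixels), "R" (3x3) and "t" (3): a world point X has camera coordinates R X + t. Camera axes: x right, y down, z forward; pixel columns grow to the right and rows downward; lengths in m; the calibration is good to about 2 mm. A picture is of the moment at which its call begins: read the wrist's pose just before it. camera_info takes no time and is no camera call; for the wrist camera it gives the pose at the moment of the call.
- ctrl.job_done(): hands the job in; it is judged then, once.
The state is a dict: "t": time; "joint_positions": joint angles; "dq": joint speeds; "tau": joint torques, N m; "tool_pos": TCP position; "orientation": TCP orientation; "ft_force": force on the tool from outside, world axes, zero at the start; "torque": the same for the moment, N m; "grip_width": opening from 0.0 (shut) to 1.0 (fully open); "gripper_force": force on a finger pad.
Only numpy, scipy, OpenCV 4.12 (cv2) and the standard library are available. Lean on these libraries where they do the work, as an engineer would, in place of code of your own. Each camera call takes 0.05 s, during which the arm holds its last target. There are 200 camera calls.

## Working session

There is one attempt and no reset: what is moved stays moved. The work goes in short steps, Python scripts to look and compute and a tool call to move; the robot and the scene stay as the last step left them, time stands still between calls to the robot, and variables do not carry over. Pictures are saved under pics/ and viewed, at most 10 in all, crops included, and the job is handed in when it is done.

Besides the shell and the picture viewer there is one more tool, called after ">>>" as name(argument=value, ...), one argument or row to a line, values as JSON. step_arm: Moves the arm, as the interface text tells. Its arguments: {"type":"object","properties":{"steps":{"type":"string"},"squeeze":{"type":"number"}},"required":["steps"]}

```bash
mkdir -p pics; python3 - <<'E'
from workcell import ctrl
import cv2,numpy as np
s=ctrl.sense();print(s)
for n in("top","side"):
    cv2.imwrite(f"pics/{n}0.png",ctrl.get_image(n));print(ctrl.camera_info(n))
E
```

```text
{'t': 0.0, 'joint_positions': array([-1.3447127 ,  0.60010917, -0.00253127,  1.60009391,  0.00180269,
        0.94289048, -0.07979764]), 'dq': array([-2.45023101e-04, -1.58846716e-03,  1.80398376e-03, -8.73236435e-05,
       -3.44144777e-03,  3.32683242e-04,  1.78753480e-04]), 'tau': array([-5.98873285e-04, -7.65047979e+01,  1.49667788e+00, -2.52366525e+01,
       -5.24798571e-02,  1.67817122e-02,  1.46787274e-04]), 'tool_pos': array([0.21608975, 0.69169147, 0.30188441]), 'orientation': array([-3.14010097e+00,  1.47137724e-04,  2.83886165e+00]), 'ft_force': array([-0.02547217,  0.05712858,  0.08245502]), 'torque': array([ 0.01807667,  0.03165133, -0.01056864]), 'gripper_force': 0.0, 'grip_width': 0.9998118981838936}
{'fov_y': 46.984087311234106, 'cx': 278.5840306420239, 'cy': 211.17133384943327, 'R': array([[ 0.10812071, -0.99413203,  0.00337933],
       [-0.97238539, -0.10646154, -0.20768387],
       [ 0.20682495,  0.01916891, -0.97819016]]), 't': array([-0.07867807,  0.59027892,  1.35665058])}
{'fov_y': 53.8621445594739, 'cx': 271.6364360749767, 'cy': 214.45469364045672, 'R': array([[ 0.84590323, -0.53314546,  0.01427028],
       [-0.29550482, -0.49079451, -0.81963263],
       [ 0.44398719,  0.68911295, -0.57271172]]), 't': array([-0.4744238 ,  0.24221514,  0.94946721])}
```

View pics/top0.png

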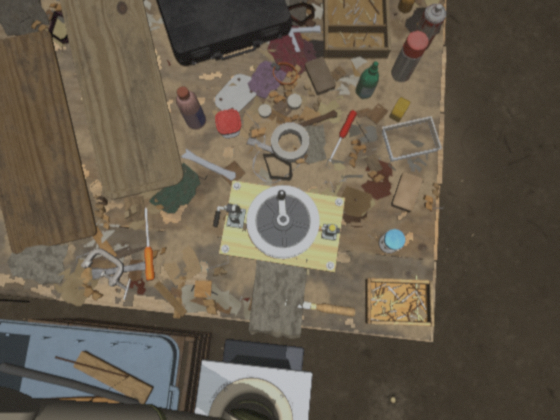

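View pics/side0.png

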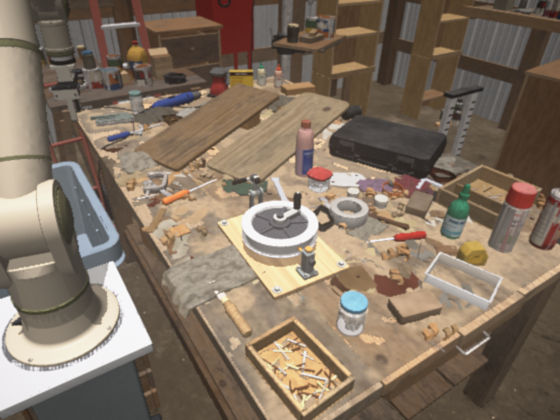

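The top view shows the pulley centred near (283,221), the knob near (282,195), the pointer post near (330,231), and the brake near (235,214) with its handle near (218,216). I'll measure these next.

```bash
cat > h.py <<'E'
from workcell import ctrl
import cv2,numpy as np
def ray(n,u,v,ci=None):
    c=ci or ctrl.camera_info(n);f=210/np.tan(np.radians(c["fov_y"]/2))
    R=np.array(c["R"]);return -R.T@c["t"],R.T@np.array([(u-c["cx"])/f,(v-c["cy"])/f,1])
def onz(n,u,v,z,ci=None):
    o,d=ray(n,u,v,ci);return o+d*(z-o[2])/d[2]
def proj(n,X):
    c=ctrl.camera_info(n);f=210/np.tan(np.radians(c["fov_y"]/2));p=np.array(c["R"])@X+c["t"];return p[:2]/p[2]*f+[c["cx"],c["cy"]]
E
python3 - <<'E'
from h import *
im=cv2.imread("pics/top0.png");hsv=cv2.cvtColor(im,cv2.COLOR_BGR2HSV)
print(hsv[260,300],hsv[190,250],hsv[250,290],hsv[187,281],hsv[221,250])
m=cv2.inRange(hsv,(22,60,150),(34,255,255));m=cv2.morphologyEx(m,cv2.MORPH_OPEN,np.ones((3,3)))
roi=np.zeros_like(m);roi[165:290,200:365]=1;m*=roi
cs,_=cv2.findContours(m,0,2);c=np.vstack([c for c in cs if cv2.contourArea(c)>150])
r=cv2.minAreaRect(c);print(r)
b=cv2.boxPoints(r);w=np.array([onz("top",*p,.018) for p in b]);print(w,w.mean(0));
for i in range(4):
    d=w[(i+1)%4]-w[i];print(np.linalg.norm(d),np.degrees(np.arctan2(d[1],d[0])))
x=cv2.resize(im[165:290,200:360],None,fx=5,fy=4.8,interpolation=2);cv2.imwrite("pics/c0.png",x[:, :800])
E
```

```text
[ 26  79 187] [ 31  70 189] [110   4 191] [105   5 190] [105   5 192]
((282.3365173339844, 224.86892700195312), (116.34808349609375, 76.16172790527344), 8.972626686096191)
[[ 0.45771442  0.14910216  0.018     ]
 [ 0.69171876  0.14382885  0.018     ]
 [ 0.67298653 -0.21199455  0.018     ]
 [ 0.44121825 -0.19526511  0.018     ]] [ 0.56590949 -0.02858216  0.018     ]
0.23406375251765782 -1.2909477660564148
0.35631612917043115 -93.01353899667798
0.2323712743433899 175.8714523269057
0.3447621525485342 87.25746707275518
```

View pics/c0.png

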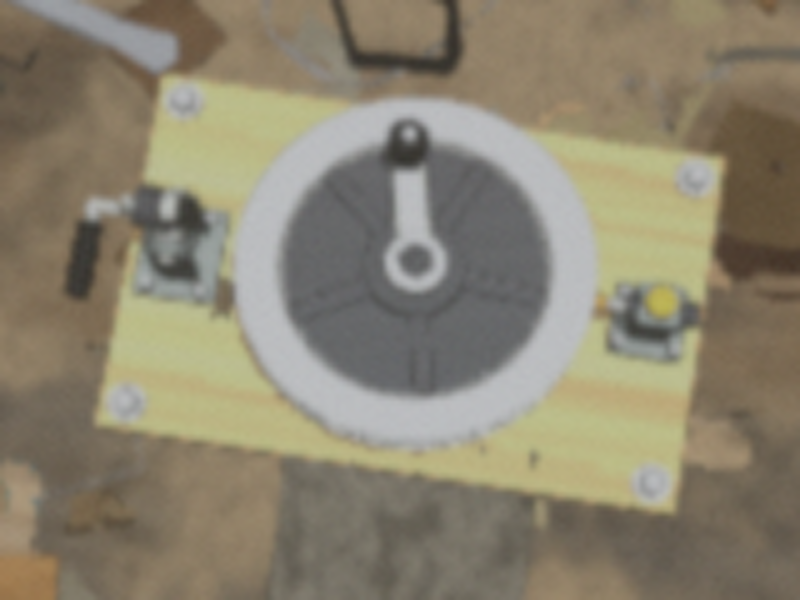

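The crop (5x by 4.8x) shows the flange ellipse spanning x 235–598 and y 97–448, with the knob top at (408,140). The handle runs from (90,222) to (75,298), and the post is on the right at (655,310).

```bash
python3 - <<'E'
from h import *
C=lambda u,v:(200+u/5,165+v/4.8)
im=cv2.imread("pics/top0.png");hsv=cv2.cvtColor(im,cv2.COLOR_BGR2HSV)
w=np.array([onz("top",*C(*p),.018) for p in[(163,75),(725,157),(678,512),(96,425)]]);print(w,w.mean(0))
for i in range(4):
    d=w[(i+1)%4]-w[i];print(np.linalg.norm(d),np.degrees(np.arctan2(d[1],d[0])))
m=cv2.inRange(hsv,(0,0,150),(180,40,255));roi=np.zeros_like(m);roi[178:265,244:323]=1;m*=roi
cs,_=cv2.findContours(m,0,2);c=max(cs,key=cv2.contourArea);e=cv2.fitEllipse(cv2.convexHull(c));print(e)
# ellipse centre ~ ; circle via rim points
P=np.array([onz("top",*p[0],.092)[:2] for p in cv2.convexHull(c).astype(float)])
A=np.c_[2*P,np.ones(len(P))];s=np.linalg.lstsq(A,(P**2).sum(1),rcond=None)[0];print("ctr",s[:2],np.sqrt(s[2]+s[:2]@s[:2]))
print("knob",onz("top",*C(408,138),.156),"post",onz("top",*C(655,302),.1),"handle",[onz("top",*C(*p),.133) for p in[(90,222),(75,298),(83,260)]])
E
```

```text
[[ 0.68459697  0.13737865  0.018     ]
 [ 0.6684189  -0.21010115  0.018     ]
 [ 0.44145346 -0.20040302  0.018     ]
 [ 0.45741276  0.14826757  0.018     ]] [ 0.56297052 -0.03121449  0.018     ]
0.3478562106705151 -92.6656690303235
0.22717255007344533 177.5532659060041
0.3490356462255846 87.37929357676961
0.22744500872878734 -2.744082008938366
((282.1899719238281, 221.149658203125), (73.4861068725586, 74.37864685058594), 113.9649429321289)
ctr [ 0.56277665 -0.02794174] 0.10664137535830208
knob [ 0.62523182 -0.01898277  0.156     ] post [ 0.55522757 -0.16797106  0.1       ] handle [array([0.56175366, 0.15213769, 0.133     ]), array([0.51647274, 0.15438372, 0.133     ]), array([0.53906468, 0.15298883, 0.133     ])]
```

>>> step_arm(
  steps="0 -4.3 -4.0 0 0; 0 -8.6 -8.0 0 0; 0 -12.9 -12 0 0; 0 -17.2 -16 0 0; 0 -21.5 -20 0 0",
)

```text
t: 0.72
tool_pos: [0.3625, 0.4351, 0.3026]
orientation: [-3.141, 0.0, 2.839]
ft_force: [1.1, -0.2, 0.5]
grip_width: 0.999
gripper_force: 0.0
```

>>> step_arm(
  steps="0 -4.3 -4.0 0 0; 0 -8.6 -8.0 0 0; 0 -12.9 -12 0 0; 0 -17.2 -16 0 0; 0 -21.5 -20 0 0",
)

```text
t: 1.35
tool_pos: [0.508, 0.1802, 0.3027]
orientation: [-3.142, -0.0, 2.839]
ft_force: [1.2, 0.1, 0.4]
grip_width: 1.001
gripper_force: 0.0
```

>>> step_arm(
  steps="0 -4.3 -4.0 0 -0.1; 0 -8.6 -8.0 0 -0.2; 0 -12.9 -12 0 -0.303; 0 -17.2 -15.7 0 -0.303; 0 -17.2 -15.7 0 -0.303",
)

```text
t: 1.98
tool_pos: [0.626, -0.0245, 0.3021]
orientation: [-3.139, 0.0, 3.135]
ft_force: [-0.2, 0.9, -0.6]
grip_width: 1.004
gripper_force: 0.0
```

```bash
python3 - <<'E'
from h import *
s=ctrl.sense();print(s["t"],s["tool_pos"],s["orientation"],s["joint_positions"],s["ft_force"])
cv2.imwrite("pics/w1.png",ctrl.get_image("wrist"));print(ctrl.camera_info("wrist"))
print(proj("wrist",np.array([.6252,-.019,.156])))
E
```

```text
1.975 [ 0.6260449  -0.02445835  0.30212221] [-3.13947869e+00  2.50588650e-04  3.13466556e+00] [-0.03500894  0.48050663 -0.02536317  1.83478804  0.01882893  0.8264042
  1.4936115 ] [-0.17109398  0.90685841 -0.58097884]
{'fov_y': 60.65410160371266, 'cx': 275.73544988031364, 'cy': 215.02209589426712, 'R': array([[ 2.97666149e-03,  9.99995566e-01, -8.98729301e-05],
       [ 9.68063318e-01, -2.85907928e-03,  2.50689524e-01],
       [ 2.50688155e-01, -8.33220539e-04, -9.68067536e-01]]), 't': array([ 0.01945633, -0.63420887,  0.23219443])}
[279.21087779 230.39130262]
```

View pics/w1.png

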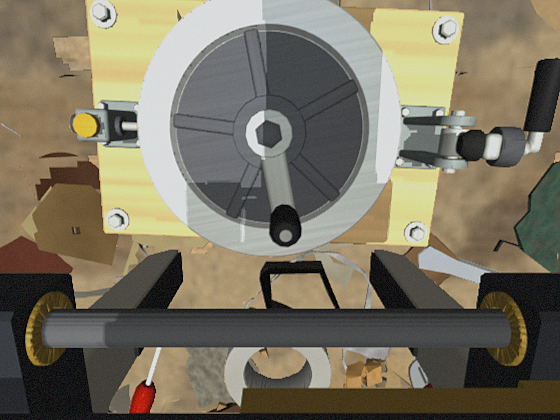

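The wrist view has the knob top at (286,236), the hub at (269,131), and the flange edges at left x=137, right x=400 and bottom (270,257). The brake handle is on the right at (543,95), and nothing obstructs the knob.

```bash
python3 - <<'E'
from h import *
k=onz("wrist",286,236,.156);print("knob",k)
print("handle",onz("wrist",550,62,.14),onz("wrist",537,130,.14))
L,R,B=[onz("wrist",*p,.092) for p in((137,125),(400,125),(270,257))];print(L,R,B, (L+R)/2,"cx~",B[0]-.105)
im=cv2.imread("pics/w1.png");hsv=cv2.cvtColor(im,cv2.COLOR_BGR2HSV)
m=cv2.inRange(hsv,(22,60,120),(34,255,255))
E
```

```text
knob [ 0.62911221 -0.01448408  0.156     ]
handle [0.51947599 0.15225987 0.14      ] [0.56128151 0.15155129 0.14      ]
[ 0.55760597 -0.13048908  0.092     ] [0.55822303 0.076856   0.092     ] [ 0.66877284 -0.02640464  0.092     ] [ 0.5579145  -0.02681654  0.092     ] cx~ 0.5637728410154909
```

>>> step_arm(
  steps="0 -0.3 0.3 2 0; 0 -0.3 0.3 5 0; 0 -0.3 0.3 8 0; 0 -0.3 0.3 9.7 0; 0 -0.3 0.3 9.7 0",
)

```text
t: 2.65
tool_pos: [0.627, -0.0152, 0.2048]
orientation: [3.141, -0.002, -3.14]
ft_force: [0.3, 0.8, 0.8]
grip_width: 0.998
gripper_force: 0.0
```

>>> step_arm(
  steps="0.4 0 0 0 0; 0.6 0 0 0 0; 0.7 0 0 0 0; 0.8 0 0 0 0; 0.9 0 0 0 0",
  squeeze=15,
)

```text
t: 3.28
tool_pos: [0.6277, -0.0162, 0.2059]
orientation: [-3.142, 0.0, -3.141]
ft_force: [-0.5, -0.1, -0.5]
grip_width: 0.51
gripper_force: 0.0
```

>>> step_arm(
  steps="1 0 0 0 0; 1 0 0 0 0; 1 0 0 0 0; 1 0 0 0 0; 1 0 0 0 0",
)

```text
t: 3.9
tool_pos: [0.6276, -0.0164, 0.2057]
orientation: [-3.141, -0.0, 3.142]
ft_force: [-0.6, -1.3, 0.3]
grip_width: 0.24
gripper_force: 15.0
```

```bash
cat > plan.py <<'E'
import numpy as np,sys
def plan(a0,step,n,r=6.56,per=5):
    for k in range(n):
        b=np.radians(a0+k*step);o=[]
        for j in range(1,per+1):
            a=b+np.radians(step)*j/per
            o.append("1 %.2f %.2f 0 0"%(-r*(np.cos(a)-np.cos(b)),r*(np.sin(a)-np.sin(b))))
        print(round(a0+(k+1)*step,1),"; ".join(o))
if __name__=="__main__":plan(*map(float,sys.argv[1:3]),int(sys.argv[3]))
E
python3 plan.py 10.5 20 18
```

```text
30.5 1 0.10 0.45 0 0; 1 0.23 0.89 0 0; 1 0.39 1.31 0 0; 1 0.58 1.73 0 0; 1 0.80 2.13 0 0
50.5 1 0.25 0.39 0 0; 1 0.52 0.75 0 0; 1 0.82 1.10 0 0; 1 1.14 1.43 0 0; 1 1.48 1.73 0 0
70.5 1 0.36 0.28 0 0; 1 0.75 0.53 0 0; 1 1.14 0.76 0 0; 1 1.56 0.95 0 0; 1 1.98 1.12 0 0
90.5 1 0.44 0.14 0 0; 1 0.88 0.24 0 0; 1 1.33 0.32 0 0; 1 1.79 0.36 0 0; 1 2.25 0.38 0 0
110.5 1 0.46 -0.02 0 0; 1 0.91 -0.07 0 0; 1 1.36 -0.16 0 0; 1 1.81 -0.27 0 0; 1 2.24 -0.42 0 0
130.5 1 0.42 -0.18 0 0; 1 0.83 -0.38 0 0; 1 1.23 -0.61 0 0; 1 1.60 -0.87 0 0; 1 1.96 -1.16 0 0
150.5 1 0.34 -0.31 0 0; 1 0.65 -0.64 0 0; 1 0.94 -0.99 0 0; 1 1.21 -1.37 0 0; 1 1.45 -1.76 0 0
170.5 1 0.21 -0.41 0 0; 1 0.39 -0.83 0 0; 1 0.55 -1.26 0 0; 1 0.67 -1.70 0 0; 1 0.76 -2.15 0 0
190.5 1 0.06 -0.45 0 0; 1 0.09 -0.91 0 0; 1 0.08 -1.37 0 0; 1 0.05 -1.83 0 0; 1 -0.02 -2.28 0 0
210.5 1 -0.10 -0.45 0 0; 1 -0.23 -0.89 0 0; 1 -0.39 -1.31 0 0; 1 -0.58 -1.73 0 0; 1 -0.80 -2.13 0 0
230.5 1 -0.25 -0.39 0 0; 1 -0.52 -0.75 0 0; 1 -0.82 -1.10 0 0; 1 -1.14 -1.43 0 0; 1 -1.48 -1.73 0 0
250.5 1 -0.36 -0.28 0 0; 1 -0.75 -0.53 0 0; 1 -1.14 -0.76 0 0; 1 -1.56 -0.95 0 0; 1 -1.98 -1.12 0 0
270.5 1 -0.44 -0.14 0 0; 1 -0.88 -0.24 0 0; 1 -1.33 -0.32 0 0; 1 -1.79 -0.36 0 0; 1 -2.25 -0.38 0 0
290.5 1 -0.46 0.02 0 0; 1 -0.91 0.07 0 0; 1 -1.36 0.16 0 0; 1 -1.81 0.27 0 0; 1 -2.24 0.42 0 0
310.5 1 -0.42 0.18 0 0; 1 -0.83 0.38 0 0; 1 -1.23 0.61 0 0; 1 -1.60 0.87 0 0; 1 -1.96 1.16 0 0
330.5 1 -0.34 0.31 0 0; 1 -0.65 0.64 0 0; 1 -0.94 0.99 0 0; 1 -1.21 1.37 0 0; 1 -1.45 1.76 0 0
350.5 1 -0.21 0.41 0 0; 1 -0.39 0.83 0 0; 1 -0.55 1.26 0 0; 1 -0.67 1.70 0 0; 1 -0.76 2.15 0 0
370.5 1 -0.06 0.45 0 0; 1 -0.09 0.91 0 0; 1 -0.08 1.37 0 0; 1 -0.05 1.83 0 0; 1 0.02 2.28 0 0
```

>>> step_arm(
  steps="1 0.1 0.45 0 0; 1 0.23 0.89 0 0; 1 0.39 1.31 0 0; 1 0.58 1.73 0 0; 1 0.8 2.13 0 0",
)

```text
t: 4.53
tool_pos: [0.6191, 0.005, 0.2057]
orientation: [-3.141, -0.001, -3.142]
ft_force: [-2.5, -6.0, 1.6]
grip_width: 0.238
gripper_force: 15.0
```

>>> step_arm(
  steps="1 0.25 0.39 0 0; 1 0.52 0.75 0 0; 1 0.82 1.1 0 0; 1 1.14 1.43 0 0; 1 1.48 1.73 0 0",
)

```text
t: 5.15
tool_pos: [0.6042, 0.0215, 0.2056]
orientation: [-3.14, -0.001, 3.141]
ft_force: [-2.3, -8.0, 1.8]
grip_width: 0.238
gripper_force: 15.0
```

>>> step_arm(
  steps="1 0.36 0.28 0 0; 1 0.75 0.53 0 0; 1 1.14 0.76 0 0; 1 1.56 0.95 0 0; 1 1.98 1.12 0 0",
)

```text
t: 5.78
tool_pos: [0.5856, 0.0317, 0.2057]
orientation: [-3.139, 0.002, 3.14]
ft_force: [2.8, -11.1, -3.0]
grip_width: 0.238
gripper_force: 15.0
```

```bash
cat > plan.py <<'E'
import numpy as np,sys
C=np.array([.5633,-.0295]);r=.065
P=lambda a:C+r*np.array([np.cos(np.radians(a)),np.sin(np.radians(a))])
def plan(cmd,a0,step,n):
    cmd=np.array(cmd)
    for k in range(n):
        o=[]
        for j in range(1,6):
            d=np.round((P(a0+k*step+step*j/5)-cmd)*1000)/10
            d=np.round((P(a0+k*step+step*j/5)-cmd)*2000)/20
            o.append("1 %g %g 0 0"%(-d[0],d[1]))
        cmd=cmd+d/100
        print(round(a0+(k+1)*step,1),"; ".join(o),cmd.round(4))
if __name__=="__main__":
    v=list(map(float,sys.argv[1:]));plan(v[:2],v[2],v[3],int(v[4]))
E
python3 plan.py .5854 .0338 70.5 20 16
```

```text
90.5 1 0.45 -0.05 0 0; 1 0.9 0.05 0 0; 1 1.35 0.1 0 0; 1 1.8 0.15 0 0; 1 2.25 0.15 0 0 [0.5629 0.0353]
110.5 1 0.45 -0 0 0; 1 0.9 -0.05 0 0; 1 1.35 -0.15 0 0; 1 1.8 -0.25 0 0; 1 2.25 -0.4 0 0 [0.5404 0.0313]
130.5 1 0.4 -0.15 0 0; 1 0.8 -0.35 0 0; 1 1.2 -0.6 0 0; 1 1.6 -0.85 0 0; 1 1.95 -1.15 0 0 [0.5209 0.0198]
150.5 1 0.3 -0.3 0 0; 1 0.65 -0.6 0 0; 1 0.9 -0.95 0 0; 1 1.2 -1.35 0 0; 1 1.4 -1.75 0 0 [0.5069 0.0023]
170.5 1 0.25 -0.4 0 0; 1 0.4 -0.8 0 0; 1 0.55 -1.25 0 0; 1 0.7 -1.65 0 0; 1 0.75 -2.1 0 0 [ 0.4994 -0.0187]
190.5 1 0.1 -0.45 0 0; 1 0.1 -0.9 0 0; 1 0.1 -1.35 0 0; 1 0.05 -1.8 0 0; 1 0 -2.25 0 0 [ 0.4994 -0.0412]
210.5 1 -0.1 -0.45 0 0; 1 -0.25 -0.9 0 0; 1 -0.4 -1.3 0 0; 1 -0.55 -1.75 0 0; 1 -0.8 -2.15 0 0 [ 0.5074 -0.0627]
230.5 1 -0.25 -0.35 0 0; 1 -0.5 -0.75 0 0; 1 -0.8 -1.05 0 0; 1 -1.1 -1.4 0 0; 1 -1.45 -1.7 0 0 [ 0.5219 -0.0797]
250.5 1 -0.35 -0.25 0 0; 1 -0.75 -0.5 0 0; 1 -1.15 -0.75 0 0; 1 -1.55 -0.95 0 0; 1 -1.95 -1.1 0 0 [ 0.5414 -0.0907]
270.5 1 -0.45 -0.15 0 0; 1 -0.9 -0.25 0 0; 1 -1.35 -0.3 0 0; 1 -1.8 -0.35 0 0; 1 -2.25 -0.4 0 0 [ 0.5639 -0.0947]
290.5 1 -0.45 0.05 0 0; 1 -0.9 0.1 0 0; 1 -1.35 0.15 0 0; 1 -1.8 0.3 0 0; 1 -2.2 0.45 0 0 [ 0.5859 -0.0902]
310.5 1 -0.45 0.15 0 0; 1 -0.85 0.35 0 0; 1 -1.25 0.6 0 0; 1 -1.6 0.85 0 0; 1 -1.95 1.15 0 0 [ 0.6054 -0.0787]
330.5 1 -0.35 0.3 0 0; 1 -0.65 0.6 0 0; 1 -0.95 0.95 0 0; 1 -1.2 1.35 0 0; 1 -1.45 1.7 0 0 [ 0.6199 -0.0617]
350.5 1 -0.2 0.4 0 0; 1 -0.4 0.85 0 0; 1 -0.55 1.25 0 0; 1 -0.65 1.7 0 0; 1 -0.75 2.15 0 0 [ 0.6274 -0.0402]
370.5 1 -0.05 0.45 0 0; 1 -0.1 0.9 0 0; 1 -0.1 1.35 0 0; 1 -0.05 1.8 0 0; 1 0 2.25 0 0 [ 0.6274 -0.0177]
390.5 1 0.1 0.45 0 0; 1 0.25 0.9 0 0; 1 0.4 1.3 0 0; 1 0.6 1.7 0 0; 1 0.8 2.1 0 0 [0.6194 0.0033]
```

>>> step_arm(
  steps="1 0.45 -0.05 0 0; 1 0.9 0.05 0 0; 1 1.35 0.1 0 0; 1 1.8 0.15 0 0; 1 2.25 0.15 0 0",
)

```text
t: 6.4
tool_pos: [0.5648, 0.0351, 0.2058]
orientation: [3.141, 0.005, 3.141]
ft_force: [8.3, -4.9, -8.4]
grip_width: 0.238
gripper_force: 15.0
```

>>> step_arm(
  steps="1 0.45 0 0 0; 1 0.9 -0.05 0 0; 1 1.35 -0.15 0 0; 1 1.8 -0.25 0 0; 1 2.25 -0.4 0 0",
)

```text
t: 7.02
tool_pos: [0.5414, 0.0311, 0.2057]
orientation: [3.141, 0.003, -3.142]
ft_force: [5.0, -5.9, -5.9]
grip_width: 0.235
gripper_force: 15.0
```

>>> step_arm(
  steps="1 0.4 -0.15 0 0; 1 0.8 -0.35 0 0; 1 1.2 -0.6 0 0; 1 1.6 -0.85 0 0; 1 1.95 -1.15 0 0",
)

```text
t: 7.65
tool_pos: [0.5223, 0.0202, 0.2058]
orientation: [3.141, 0.004, -3.141]
ft_force: [6.2, -2.7, -8.0]
grip_width: 0.24
gripper_force: 15.0
```

>>> step_arm(
  steps="1 0.3 -0.3 0 0; 1 0.65 -0.6 0 0; 1 0.9 -0.95 0 0; 1 1.2 -1.35 0 0; 1 1.4 -1.75 0 0",
)

```text
t: 8.28
tool_pos: [0.508, 0.0034, 0.2058]
orientation: [3.14, 0.003, -3.14]
ft_force: [4.6, 1.1, -6.9]
grip_width: 0.238
gripper_force: 15.0
```

>>> step_arm(
  steps="1 0.25 -0.4 0 0; 1 0.4 -0.8 0 0; 1 0.55 -1.25 0 0; 1 0.7 -1.65 0 0; 1 0.75 -2.1 0 0",
)

```text
t: 8.9
tool_pos: [0.5, -0.0178, 0.2057]
orientation: [3.14, 0.002, -3.14]
ft_force: [3.6, 2.3, -6.7]
grip_width: 0.238
gripper_force: 15.0
```

>>> step_arm(
  steps="1 0.1 -0.45 0 0; 1 0.1 -0.9 0 0; 1 0.1 -1.35 0 0; 1 0.05 -1.8 0 0; 1 0 -2.25 0 0",
)

```text
t: 9.52
tool_pos: [0.4996, -0.0406, 0.2057]
orientation: [3.141, 0.001, -3.14]
ft_force: [3.9, 3.2, -7.0]
grip_width: 0.236
gripper_force: 15.0
```

>>> step_arm(
  steps="1 -0.1 -0.45 0 0; 1 -0.25 -0.9 0 0; 1 -0.4 -1.3 0 0; 1 -0.55 -1.75 0 0; 1 -0.8 -2.15 0 0",
)

```text
t: 10.15
tool_pos: [0.5063, -0.0602, 0.2057]
orientation: [3.139, -0.002, -3.139]
ft_force: [-2.5, 12.3, 0.0]
grip_width: 0.238
gripper_force: 15.0
```

>>> step_arm(
  steps="1 -0.25 -0.35 0 0; 1 -0.5 -0.75 0 0; 1 -0.8 -1.05 0 0; 1 -1.1 -1.4 0 0; 1 -1.45 -1.7 0 0",
)

```text
t: 10.78
tool_pos: [0.5186, -0.0765, 0.2056]
orientation: [3.138, -0.007, -3.138]
ft_force: [-8.9, 12.9, 7.1]
grip_width: 0.237
gripper_force: 15.0
```

>>> step_arm(
  steps="1 -0.35 -0.25 0 0; 1 -0.75 -0.5 0 0; 1 -1.15 -0.75 0 0; 1 -1.55 -0.95 0 0; 1 -1.95 -1.1 0 0",
)

```text
t: 11.4
tool_pos: [0.5378, -0.0895, 0.2056]
orientation: [3.14, -0.007, -3.14]
ft_force: [-8.6, 3.8, 7.5]
grip_width: 0.237
gripper_force: 15.0
```

>>> step_arm(
  steps="1 -0.45 -0.15 0 0; 1 -0.9 -0.25 0 0; 1 -1.35 -0.3 0 0; 1 -1.8 -0.35 0 0; 1 -2.25 -0.4 0 0",
)

```text
t: 12.02
tool_pos: [0.5636, -0.0951, 0.2057]
orientation: [-3.141, -0.001, 3.142]
ft_force: [-3.2, 0.2, 0.1]
grip_width: 0.24
gripper_force: 15.0
```

>>> step_arm(
  steps="1 -0.45 0.05 0 0; 1 -0.9 0.1 0 0; 1 -1.35 0.15 0 0; 1 -1.8 0.3 0 0; 1 -2.2 0.45 0 0",
)

```text
t: 12.65
tool_pos: [0.5863, -0.091, 0.2057]
orientation: [-3.141, 0.001, 3.141]
ft_force: [-0.9, -5.4, -1.5]
grip_width: 0.238
gripper_force: 15.0
```

```bash
python3 plan.py .5859 -.0902 290.5 -20.5 1; python3 plan.py .5639 -.0947 270 -7 9;echo; python3 plan.py .5140 -.0719 207 7 9
```

```text
270.0 1 0.4 -0.15 0 0; 1 0.9 -0.3 0 0; 1 1.35 -0.35 0 0; 1 1.8 -0.4 0 0; 1 2.25 -0.45 0 0 [ 0.5634 -0.0947]
263.0 1 0.2 0 0 0; 1 0.4 0.05 0 0; 1 0.55 0.05 0 0; 1 0.7 0.05 0 0; 1 0.85 0.05 0 0 [ 0.5554 -0.0942]
256.0 1 0.15 0.05 0 0; 1 0.3 0.05 0 0; 1 0.45 0.1 0 0; 1 0.65 0.15 0 0; 1 0.8 0.15 0 0 [ 0.5474 -0.0927]
249.0 1 0.15 0.05 0 0; 1 0.3 0.1 0 0; 1 0.45 0.15 0 0; 1 0.6 0.2 0 0; 1 0.75 0.25 0 0 [ 0.5399 -0.0902]
242.0 1 0.15 0.05 0 0; 1 0.3 0.1 0 0; 1 0.45 0.2 0 0; 1 0.55 0.25 0 0; 1 0.7 0.35 0 0 [ 0.5329 -0.0867]
235.0 1 0.15 0.05 0 0; 1 0.3 0.15 0 0; 1 0.4 0.2 0 0; 1 0.55 0.3 0 0; 1 0.7 0.4 0 0 [ 0.5259 -0.0827]
228.0 1 0.1 0.1 0 0; 1 0.25 0.2 0 0; 1 0.35 0.3 0 0; 1 0.5 0.4 0 0; 1 0.6 0.5 0 0 [ 0.5199 -0.0777]
221.0 1 0.15 0.1 0 0; 1 0.25 0.2 0 0; 1 0.35 0.3 0 0; 1 0.45 0.45 0 0; 1 0.55 0.55 0 0 [ 0.5144 -0.0722]
214.0 1 0.1 0.15 0 0; 1 0.2 0.25 0 0; 1 0.3 0.4 0 0; 1 0.4 0.5 0 0; 1 0.5 0.65 0 0 [ 0.5094 -0.0657]
207.0 1 0.1 0.1 0 0; 1 0.15 0.25 0 0; 1 0.25 0.4 0 0; 1 0.35 0.55 0 0; 1 0.4 0.65 0 0 [ 0.5054 -0.0592]

214.0 1 0.8 1.15 0 0; 1 0.7 1 0 0; 1 0.65 0.85 0 0; 1 0.55 0.75 
[... 245 characters left out ...]
 0 [ 0.52   -0.0779]
235.0 1 -0.1 -0.1 0 0; 1 -0.2 -0.2 0 0; 1 -0.35 -0.3 0 0; 1 -0.45 -0.4 0 0; 1 -0.6 -0.5 0 0 [ 0.526  -0.0829]
242.0 1 -0.15 -0.05 0 0; 1 -0.25 -0.15 0 0; 1 -0.4 -0.25 0 0; 1 -0.55 -0.3 0 0; 1 -0.7 -0.4 0 0 [ 0.533  -0.0869]
249.0 1 -0.1 -0.05 0 0; 1 -0.25 -0.15 0 0; 1 -0.4 -0.2 0 0; 1 -0.55 -0.25 0 0; 1 -0.7 -0.35 0 0 [ 0.54   -0.0904]
256.0 1 -0.15 -0.05 0 0; 1 -0.3 -0.1 0 0; 1 -0.45 -0.15 0 0; 1 -0.6 -0.2 0 0; 1 -0.75 -0.2 0 0 [ 0.5475 -0.0924]
263.0 1 -0.15 -0.05 0 0; 1 -0.3 -0.1 0 0; 1 -0.45 -0.1 0 0; 1 -0.65 -0.15 0 0; 1 -0.8 -0.15 0 0 [ 0.5555 -0.0939]
270.0 1 -0.15 -0.05 0 0; 1 -0.3 -0.05 0 0; 1 -0.45 -0.05 0 0; 1 -0.6 -0.05 0 0; 1 -0.8 -0.05 0 0 [ 0.5635 -0.0944]
```

>>> step_arm(
  steps="1 0.4 -0.15 0 0; 1 0.9 -0.3 0 0; 1 1.35 -0.35 0 0; 1 1.8 -0.4 0 0; 1 2.25 -0.45 0 0",
)

```text
t: 13.28
tool_pos: [0.5647, -0.095, 0.2058]
orientation: [-3.141, 0.003, -3.141]
ft_force: [2.6, -3.7, -4.7]
grip_width: 0.237
gripper_force: 15.0
```

>>> step_arm(
  steps="1 0.15 0 0 0; 1 0.35 0.05 0 0; 1 0.5 0.05 0 0; 1 0.65 0.05 0 0; 1 0.8 0.05 0 0",
)

```text
t: 13.9
tool_pos: [0.5559, -0.0945, 0.2058]
orientation: [-3.141, 0.001, -3.141]
ft_force: [2.8, -4.9, -5.3]
grip_width: 0.237
gripper_force: 15.0
```

>>> step_arm(
  steps="1 0.15 0.05 0 0; 1 0.3 0.05 0 0; 1 0.45 0.1 0 0; 1 0.65 0.15 0 0; 1 0.8 0.15 0 0",
)

```text
t: 14.52
tool_pos: [0.5484, -0.0931, 0.2058]
orientation: [-3.141, 0.003, -3.141]
ft_force: [6.1, -4.4, -8.4]
grip_width: 0.24
gripper_force: 15.0
```

>>> step_arm(
  steps="1 0.15 0.05 0 0; 1 0.3 0.1 0 0; 1 0.45 0.15 0 0; 1 0.6 0.2 0 0; 1 0.75 0.25 0 0",
)

```text
t: 15.15
tool_pos: [0.5419, -0.0911, 0.2059]
orientation: [-3.141, 0.005, 3.141]
ft_force: [8.0, -7.1, -10.8]
grip_width: 0.234
gripper_force: 15.0
```

>>> step_arm(
  steps="1 0.15 0.05 0 0; 1 0.3 0.1 0 0; 1 0.45 0.2 0 0; 1 0.55 0.25 0 0; 1 0.7 0.35 0 0",
)

```text
t: 15.78
tool_pos: [0.5354, -0.0882, 0.2059]
orientation: [-3.14, 0.006, 3.141]
ft_force: [10.3, -10.5, -13.3]
grip_width: 0.241
gripper_force: 15.0
```

>>> step_arm(
  steps="1 0.15 0.05 0 0; 1 0.3 0.15 0 0; 1 0.4 0.2 0 0; 1 0.55 0.3 0 0; 1 0.7 0.4 0 0",
)

```text
t: 16.4
tool_pos: [0.5286, -0.0845, 0.206]
orientation: [-3.14, 0.006, 3.14]
ft_force: [10.7, -11.5, -13.2]
grip_width: 0.24
gripper_force: 15.0
```

>>> step_arm(
  steps="1 0.1 0.1 0 0; 1 0.25 0.2 0 0; 1 0.35 0.3 0 0; 1 0.5 0.4 0 0; 1 0.6 0.5 0 0",
)

```text
t: 17.02
tool_pos: [0.5223, -0.0799, 0.206]
orientation: [-3.139, 0.006, 3.14]
ft_force: [8.4, -12.6, -12.3]
grip_width: 0.233
gripper_force: 15.0
```

>>> step_arm(
  steps="1 0.15 0.1 0 0; 1 0.25 0.2 0 0; 1 0.35 0.3 0 0; 1 0.45 0.45 0 0; 1 0.55 0.55 0 0",
)

```text
t: 17.65
tool_pos: [0.5163, -0.0743, 0.2059]
orientation: [-3.14, 0.005, 3.14]
ft_force: [6.4, -11.4, -10.8]
grip_width: 0.239
gripper_force: 15.0
```

>>> step_arm(
  steps="1 0.1 0.15 0 0; 1 0.2 0.25 0 0; 1 0.3 0.4 0 0; 1 0.4 0.5 0 0; 1 0.5 0.65 0 0",
)

```text
t: 18.27
tool_pos: [0.5107, -0.0674, 0.2059]
orientation: [-3.14, 0.003, 3.14]
ft_force: [4.9, -10.9, -7.9]
grip_width: 0.24
gripper_force: 15.0
```

>>> step_arm(
  steps="1 0.1 0.1 0 0; 1 0.15 0.25 0 0; 1 0.25 0.4 0 0; 1 0.35 0.55 0 0; 1 0.4 0.65 0 0",
)

```text
t: 18.9
tool_pos: [0.5061, -0.06, 0.2059]
orientation: [-3.141, 0.002, 3.141]
ft_force: [3.6, -7.7, -6.3]
grip_width: 0.237
gripper_force: 15.0
```

>>> step_arm(
  steps="1 -0.1 -0.1 0 0; 1 -0.15 -0.25 0 0; 1 -0.25 -0.4 0 0; 1 -0.35 -0.55 0 0; 1 -0.4 -0.65 0 0",
)

```text
t: 19.52
tool_pos: [0.5076, -0.0625, 0.2057]
orientation: [3.138, -0.004, -3.138]
ft_force: [-5.6, 11.6, 4.2]
grip_width: 0.238
gripper_force: 15.0
```

>>> step_arm(
  steps="1 -0.1 -0.15 0 0; 1 -0.2 -0.25 0 0; 1 -0.25 -0.4 0 0; 1 -0.35 -0.5 0 0; 1 -0.45 -0.6 0 0",
)

```text
t: 20.15
tool_pos: [0.5114, -0.0682, 0.2057]
orientation: [3.138, -0.005, -3.138]
ft_force: [-7.5, 12.0, 7.6]
grip_width: 0.237
gripper_force: 15.0
```

>>> step_arm(
  steps="1 -0.15 -0.15 0 0; 1 -0.25 -0.25 0 0; 1 -0.35 -0.35 0 0; 1 -0.45 -0.5 0 0; 1 -0.6 -0.6 0 0",
)

```text
t: 20.78
tool_pos: [0.5166, -0.0743, 0.2056]
orientation: [3.138, -0.007, -3.138]
ft_force: [-11.2, 12.0, 9.6]
grip_width: 0.24
gripper_force: 15.0
```

>>> step_arm(
  steps="1 -0.1 -0.1 0 0; 1 -0.2 -0.2 0 0; 1 -0.35 -0.3 0 0; 1 -0.45 -0.4 0 0; 1 -0.6 -0.5 0 0",
)

```text
t: 21.4
tool_pos: [0.5223, -0.0797, 0.2056]
orientation: [3.138, -0.008, -3.138]
ft_force: [-11.4, 9.6, 9.9]
grip_width: 0.241
gripper_force: 15.0
```

>>> step_arm(
  steps="1 -0.15 -0.05 0 0; 1 -0.25 -0.15 0 0; 1 -0.4 -0.25 0 0; 1 -0.55 -0.3 0 0; 1 -0.7 -0.4 0 0",
)

```text
t: 22.02
tool_pos: [0.5291, -0.0847, 0.2056]
orientation: [3.139, -0.008, -3.139]
ft_force: [-12.7, 7.0, 10.8]
grip_width: 0.242
gripper_force: 15.0
```

>>> step_arm(
  steps="1 -0.1 -0.05 0 0; 1 -0.25 -0.15 0 0; 1 -0.4 -0.2 0 0; 1 -0.55 -0.25 0 0; 1 -0.7 -0.35 0 0",
)

```text
t: 22.65
tool_pos: [0.5367, -0.0889, 0.2057]
orientation: [3.14, -0.006, -3.14]
ft_force: [-9.4, 3.8, 8.3]
grip_width: 0.235
gripper_force: 15.0
```

>>> step_arm(
  steps="1 -0.15 -0.05 0 0; 1 -0.3 -0.1 0 0; 1 -0.45 -0.15 0 0; 1 -0.6 -0.2 0 0; 1 -0.75 -0.2 0 0",
)

```text
t: 23.28
tool_pos: [0.5451, -0.0921, 0.2057]
orientation: [3.141, -0.004, -3.141]
ft_force: [-7.5, -1.8, 5.1]
grip_width: 0.241
gripper_force: 15.0
```

>>> step_arm(
  steps="1 -0.15 -0.05 0 0; 1 -0.3 -0.1 0 0; 1 -0.45 -0.1 0 0; 1 -0.65 -0.15 0 0; 1 -0.8 -0.15 0 0",
)

```text
t: 23.9
tool_pos: [0.555, -0.0943, 0.2058]
orientation: [-3.141, -0.0, 3.142]
ft_force: [-2.9, -4.1, 2.2]
grip_width: 0.234
gripper_force: 15.0
```

```bash
python3 - <<'E'
import numpy as np
from scipy.optimize import least_squares
B=[(.5647,-.095,2.6,-3.7),(.5559,-.0945,2.8,-4.9),(.5484,-.0931,6.1,-4.4),(.5419,-.0911,8,-7.1),(.5354,-.0882,10.3,-10.5),(.5286,-.0845,10.7,-11.5),(.5223,-.0799,8.4,-12.6),(.5163,-.0743,6.4,-11.4),(.5107,-.0674,4.9,-10.9),(.5061,-.06,3.6,-7.7)]
F=[(.5076,-.0625,-5.6,11.6),(.5114,-.0682,-7.5,12),(.5166,-.0743,-11.2,12),(.5223,-.0797,-11.4,9.6),(.5291,-.0847,-12.7,7),(.5367,-.0889,-9.4,3.8),(.5451,-.0921,-7.5,-1.8),(.555,-.0943,-2.9,-4.1),(.4996,-.0406,3.9,3.2),(.5636,-.0951,-3.2,.2)]
P=np.array([p[:2] for p in B+F]);A=np.c_[2*P,np.ones(len(P))];s=np.linalg.lstsq(A,(P**2).sum(1),rcond=None)[0];print(s[:2],np.sqrt(s[2]+s[:2]@s[:2]))
C=np.array([.5633,-.0295]);rows=[]
for d,L in((-1,B),(1,F)):
    for x,y,fx,fy in L:
        a=np.arctan2(y-C[1],x-C[0])%(2*np.pi);g=-d*(-np.sin(a)*fx+np.cos(a)*fy);rows.append((d,a,g));print(d,np.degrees(a).round(1),g.round(1))
d,a,g=np.array(rows).T;w=np.radians(34)
def m(q):
    u=(a-q[0])/w;i=abs(u)<1;p=np.where(i,np.cos(np.pi/2*u)**2,0);dp=np.where(i,-np.pi/2/w*np.sin(np.pi*u),0)
    N=2.5+13.5*p;return q[1]+95/65*N*(q[2]+d*4/95*dp)-g
r=least_squares(m,[4,1,.3]);print(np.degrees(r.x[0]),r.x[1:],np.abs(r.fun).max())
E
```

```text
[ 0.56441611 -0.02915266] 0.06587737961577679
-1 271.2 2.5
-1 263.5 3.3
-1 256.8 6.9
-1 250.8 9.9
-1 244.6 13.8
-1 237.8 15.2
-1 230.9 14.5
-1 223.6 12.7
-1 215.8 11.7
-1 208.1 8.5
1 210.6 12.8
1 216.7 14.1
1 223.8 16.4
1 230.8 14.9
1 238.2 14.5
1 245.9 10.1
1 253.8 6.7
1 262.7 2.4
1 189.9 2.5
1 270.3 3.2
229.86648170766748 [1.83317367 0.61725701] 2.6418005045018162
```

```bash
python3 plan.py .5555 -.0939 263 -18 2
```

```text
245.0 1 0.4 0.05 0 0; 1 0.8 0.15 0 0; 1 1.2 0.25 0 0; 1 1.6 0.4 0 0; 1 1.95 0.55 0 0 [ 0.536  -0.0884]
227.0 1 0.4 0.2 0 0; 1 0.75 0.4 0 0; 1 1.05 0.6 0 0; 1 1.4 0.85 0 0; 1 1.7 1.15 0 0 [ 0.519  -0.0769]
```

>>> step_arm(
  steps="1 0.4 0.05 0 0; 1 0.8 0.15 0 0; 1 1.2 0.25 0 0; 1 1.6 0.4 0 0; 1 1.95 0.55 0 0",
)

```text
t: 24.52
tool_pos: [0.5386, -0.0898, 0.206]
orientation: [-3.14, 0.007, 3.141]
ft_force: [9.7, -9.2, -10.7]
grip_width: 0.241
gripper_force: 15.0
```

>>> step_arm(
  steps="1 0.4 0.2 0 0; 1 0.75 0.4 0 0; 1 1.05 0.6 0 0; 1 1.4 0.85 0 0; 1 1.7 1.15 0 0",
)

```text
t: 25.15
tool_pos: [0.5217, -0.0794, 0.206]
orientation: [-3.139, 0.007, 3.14]
ft_force: [7.7, -14.9, -10.0]
grip_width: 0.236
gripper_force: 15.0
```

>>> step_arm(
  steps="1 0 0 0 0; 1 0 0 0 0; 1 0 0 0 0; 1 0 0 0 0; 1 0 0 0 0",
)

```text
t: 25.78
tool_pos: [0.5198, -0.0777, 0.2059]
orientation: [-3.141, 0.003, 3.141]
ft_force: [2.0, -5.6, -3.5]
grip_width: 0.234
gripper_force: 15.0
```

>>> step_arm(
  steps="1 -0.15 -0.15 0 0; 1 -0.35 -0.3 0 0; 1 -0.35 -0.3 0 0; 1 -0.35 -0.3 0 0; 1 -0.35 -0.3 0 0",
)

```text
t: 26.4
tool_pos: [0.5207, -0.0784, 0.2057]
orientation: [3.14, -0.003, -3.14]
ft_force: [-7.6, 3.8, 7.0]
grip_width: 0.24
gripper_force: 15.0
```

>>> step_arm(
  steps="1 0 0 0 0; 1 0 0 0 0; 0.6 0 0 0 0; 0.6 0 0 0 0; 0.6 0 0 0 0",
)

```text
t: 27.02
tool_pos: [0.5226, -0.0798, 0.2058]
orientation: [3.142, 0.001, -3.141]
ft_force: [-0.3, -0.5, -0.5]
grip_width: 0.398
gripper_force: 0.0
```

>>> step_arm(
  steps="0.5 0 0 -2 0; 0.5 0 0 -5 0; 0.5 0 0 -9.5 0; 0.5 -0.6 5 -9.5 0; 0.5 -1.1 10 -9.5 0",
)

```text
t: 27.65
tool_pos: [0.5337, 0.0208, 0.3017]
orientation: [3.141, 0.002, 3.14]
ft_force: [0.4, -0.7, -0.6]
grip_width: 0.496
gripper_force: 0.0
```

>>> step_arm(
  steps="0.5 -0.2 4 0 0; 0.5 -0.5 8 0 0; 0.5 -0.5 8 0 0; 0.5 -0.5 8 0 0; 0.5 -0.5 8 0 0",
)

```text
t: 28.28
tool_pos: [0.5381, 0.0988, 0.3007]
orientation: [-3.141, 0.0, 3.14]
ft_force: [0.4, 0.2, 0.5]
grip_width: 0.5
gripper_force: 0.0
```

```bash
python3 - <<'E'
from h import *
s=ctrl.sense();print(s["t"],s["tool_pos"],s["grip_width"])
im=ctrl.get_image("wrist");cv2.imwrite("pics/w2.png",im)
for X in((.539,.1535,.133),(.5633,-.0295,.092),(.521,-.079,.156)):print(proj("wrist",np.array(X)))
E
```

```text
28.275 [0.53813112 0.09882996 0.3007331 ] 0.5004208855715668
[351.18654022 222.24859852]
[124.3911187  236.87260191]
[  0.57231566 205.36347182]
```

View pics/w2.png

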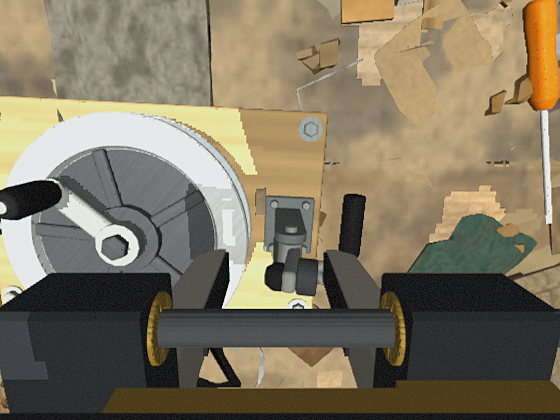

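>>> step_arm(
  steps="0.68 0 3 0 0; 0.68 0 5.4 0 0; 0.68 0 5.4 3 0; 0.68 0 5.4 6 0; 0.68 0 5.4 6 0",
)

```text
t: 28.95
tool_pos: [0.5374, 0.153, 0.2392]
orientation: [-3.14, -0.003, 3.141]
ft_force: [-1.0, 0.5, 0.6]
grip_width: 0.32
gripper_force: 0.0
```

>>> step_arm(
  steps="0.68 0 0 1 0; 0.68 0 0 2 0; 0.68 0 0 3 0; 0.68 0 0 3.5 0; 0.68 0 0 3.5 0",
)

```text
t: 29.58
tool_pos: [0.538, 0.1541, 0.2054]
orientation: [-3.141, -0.001, -3.141]
ft_force: [-0.6, 0.1, -0.3]
grip_width: 0.318
gripper_force: 0.0
```

Clear. I'll grip gently.

>>> step_arm(
  steps="0.8 0 0 0 0; 0.9 0 0 0 0; 1 0 0 0 0; 1 0 0 0 0; 1 0 0 0 0",
  squeeze=12,
)

```text
t: 30.2
tool_pos: [0.5382, 0.1536, 0.206]
orientation: [-3.141, 0.0, 3.141]
ft_force: [-0.3, -4.0, 4.5]
grip_width: 0.169
gripper_force: 11.9
```

```bash
python3 - <<'E'
import numpy as np
# stand-frame arc, hinge at y=.140,z=.106; rotate by psi from parked; offsets rel to parked, y' along stand y, in cm
th=np.radians(np.arange(33,117,4.15));c=np.cos(np.radians(2.65));s=np.sin(np.radians(2.65))
for i,t in enumerate(th):
    dy=5.0*(np.cos(t)-np.cos(th[0]));dz=5.0*(np.sin(t)-np.sin(th[0]))
    print(i,round(np.degrees(t)),"tool x %.2f y %.2f z %.2f"%(-dy*s,dy*c,-dz))
E
```

```text
0 33 tool x -0.00 y 0.00 z -0.00
1 37 tool x 0.01 y -0.21 z -0.30
2 41 tool x 0.02 y -0.44 z -0.58
3 45 tool x 0.03 y -0.68 z -0.84
4 50 tool x 0.04 y -0.95 z -1.08
5 54 tool x 0.06 y -1.24 z -1.31
6 58 tool x 0.07 y -1.53 z -1.51
7 62 tool x 0.09 y -1.85 z -1.69
8 66 tool x 0.10 y -2.17 z -1.85
9 70 tool x 0.12 y -2.51 z -1.99
10 74 tool x 0.13 y -2.85 z -2.09
11 79 tool x 0.15 y -3.21 z -2.18
12 83 tool x 0.16 y -3.56 z -2.24
13 87 tool x 0.18 y -3.92 z -2.27
14 91 tool x 0.20 y -4.28 z -2.28
15 95 tool x 0.22 y -4.65 z -2.26
16 99 tool x 0.23 y -5.00 z -2.21
17 104 tool x 0.25 y -5.36 z -2.14
18 108 tool x 0.26 y -5.71 z -2.04
19 112 tool x 0.28 y -6.05 z -1.92
20 116 tool x 0.30 y -6.38 z -1.77
```

>>> step_arm(
  steps="1 0.01 -0.21 -0.3 0; 1 0.02 -0.44 -0.58 0; 1 0.03 -0.68 -0.84 0; 1 0.04 -0.95 -1.08 0; 1 0.06 -1.24 -1.31 0",
)

```text
t: 30.82
tool_pos: [0.5376, 0.1431, 0.2195]
orientation: [3.14, 0.001, -3.14]
ft_force: [-1.0, 5.6, 2.4]
grip_width: 0.165
gripper_force: 12.0
```

>>> step_arm(
  steps="1 0.01 -0.29 -0.2 0; 1 0.03 -0.61 -0.38 0; 1 0.04 -0.93 -0.54 0; 1 0.06 -1.27 -0.68 0; 1 0.07 -1.61 -0.78 0",
)

```text
t: 31.45
tool_pos: [0.5369, 0.1257, 0.2271]
orientation: [3.141, 0.001, -3.141]
ft_force: [-0.6, 2.5, 3.0]
grip_width: 0.168
gripper_force: 12.0
```

>>> step_arm(
  steps="1 0.02 -0.36 -0.09 0; 1 0.03 -0.71 -0.15 0; 1 0.05 -1.07 -0.18 0; 1 0.07 -1.43 -0.19 0; 1 0.09 -1.8 -0.17 0",
)

```text
t: 32.08
tool_pos: [0.5357, 0.1072, 0.2282]
orientation: [-3.141, -0.001, -3.141]
ft_force: [0.2, 0.7, 1.1]
grip_width: 0.171
gripper_force: 12.0
```

>>> step_arm(
  steps="1 0.01 -0.2 0.02 0; 1 0.02 -0.42 0.06 0; 1 0.03 -0.64 0.11 0; 1 0.04 -0.85 0.16 0; 1 0.05 -1.06 0.22 0",
)

```text
t: 32.7
tool_pos: [0.5352, 0.0969, 0.226]
orientation: [-3.141, -0.0, -3.141]
ft_force: [-1.3, 0.5, 0.6]
grip_width: 0.167
gripper_force: 12.0
```

>>> step_arm(
  steps="1 0.01 -0.1 0.03 0; 1 0.01 -0.2 0.07 0; 1 0.02 -0.3 0.11 0; 1 0.02 -0.4 0.15 0; 1 0.02 -0.5 0.19 0",
)

```text
t: 33.33
tool_pos: [0.5351, 0.092, 0.2242]
orientation: [-3.142, -0.0, -3.141]
ft_force: [-0.7, 1.6, -0.9]
grip_width: 0.167
gripper_force: 12.0
```

>>> step_arm(
  steps="1 0 -0.04 0.02 0; 1 0 -0.08 0.04 0; 1 0 -0.12 0.06 0; 1 0 -0.16 0.08 0; 1 0 -0.16 0.08 0",
)

```text
t: 33.95
tool_pos: [0.5352, 0.0903, 0.2234]
orientation: [-3.141, -0.0, -3.141]
ft_force: [-1.7, 0.6, -0.8]
grip_width: 0.168
gripper_force: 12.0
```

>>> step_arm(
  steps="1 0 -0.04 0.02 0; 1 0 -0.08 0.04 0; 1 0 -0.1 0.05 0; 1 0 -0.1 0.05 0; 1 0 -0.1 0.05 0",
)

```text
t: 34.58
tool_pos: [0.5352, 0.0894, 0.2229]
orientation: [-3.141, -0.0, -3.141]
ft_force: [-2.2, -0.1, -0.5]
grip_width: 0.168
gripper_force: 12.0
```

>>> step_arm(
  steps="1 0 -0.04 0.02 0; 1 0 -0.08 0.04 0; 1 0 -0.1 0.05 0; 1 0 -0.1 0.05 0; 1 0 -0.1 0.05 0",
)

```text
t: 35.2
tool_pos: [0.5351, 0.0887, 0.2225]
orientation: [3.141, 0.0, -3.141]
ft_force: [-3.3, 2.6, 0.6]
grip_width: 0.172
gripper_force: 12.0
```

```bash
python3 - <<'E'
from h import *
s=ctrl.sense();print(s["ft_force"],s["torque"],s["tool_pos"])
a=ctrl.get_image("side");b=ctrl.get_image("wrist")
cv2.imwrite("pics/m3.png",np.hstack([cv2.resize(a[160:310,200:350],(400,400),interpolation=2),cv2.resize(b[:420,:420],(400,400))]))
E
```

```text
[-3.3444586   2.56109344  0.60426313] [ 0.75398569  0.89853287 -0.10493963] [0.53512341 0.0887111  0.22249764]
```

View pics/m3.png

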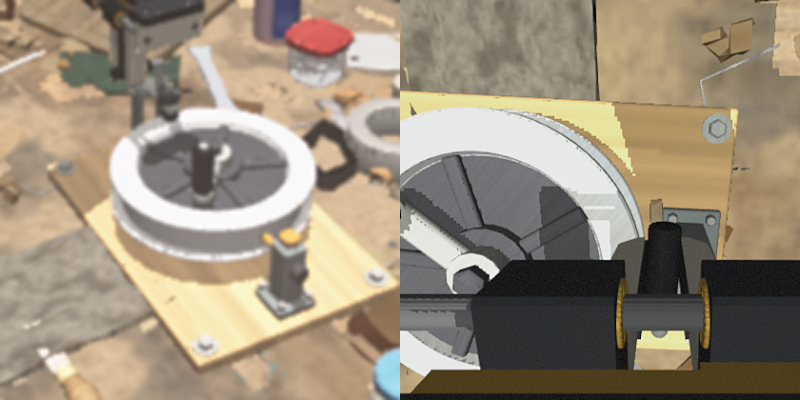

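The side view (left half) shows the foot at the flange rim, near (165,115). The wrist view shows the handle held at (660,260). I'll press a little further to confirm contact.

>>> step_arm(
  steps="1 0 -0.04 0.02 0; 1 0 -0.08 0.04 0; 1 0 -0.1 0.05 0; 1 0 -0.1 0.05 0; 1 0 -0.1 0.05 0",
)

```text
t: 35.92
tool_pos: [0.5352, 0.0884, 0.2223]
orientation: [3.141, 0.0, -3.141]
ft_force: [-5.2, 5.3, 5.1]
grip_width: 0.172
gripper_force: 12.1
```

Contact is firm, so I'll release.

>>> step_arm(
  steps="0.75 0 0 0 0; 0.7 0 0 0 0; 0.68 0 0 0 0; 0.68 0 0 0 0; 0.68 0 0 0 0",
)

```text
t: 36.55
tool_pos: [0.5353, 0.0873, 0.2219]
orientation: [-3.141, 0.0, -3.141]
ft_force: [0.4, -0.7, -0.0]
grip_width: 0.323
gripper_force: 0.0
```

>>> step_arm(
  steps="0.65 0 0 -0.5 0; 0.65 0 0 -2 0; 0.65 0 0 -5 0; 0.65 0 0 -9 0; 0.65 0 0 -12 0",
)

```text
t: 37.17
tool_pos: [0.5353, 0.0874, 0.3447]
orientation: [3.141, 0.002, -3.141]
ft_force: [-0.4, 0.2, 0.9]
grip_width: 0.354
gripper_force: 0.0
```

```bash
python3 - <<'E'
from h import *
s=ctrl.sense();print(s["t"],s["ft_force"],s["tool_pos"])
im=ctrl.get_image("wrist");cv2.imwrite("pics/w4.png",im)
for a in(220,225,230,235,240):
    print(a,proj("wrist",np.array([.5633+.065*np.cos(np.radians(a)),-.0295+.065*np.sin(np.radians(a)),.156])))
E
```

```text
37.175 [-0.39868236  0.23606979  0.85823099] [0.53528818 0.08744172 0.344742  ]
220 [ 68.13356324 182.46350574]
225 [ 63.44099355 187.37646399]
230 [ 59.30389726 192.69904268]
235 [ 55.75106523 198.38131181]
240 [ 52.80515934 204.37111095]
```

View pics/w4.png

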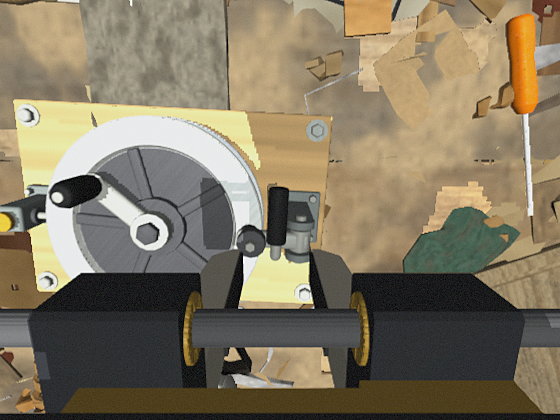

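The wrist view shows the knob top at about (60,194), which matches 230°. The brake foot is on the flange rim at (250,240), and the gripper is clear of everything.

```bash
python3 -c "
from workcell import ctrl
print(ctrl.job_done())"
```

```text
the job is handed in; nothing more can be done
None
```

I felt out the high spot, stopped the pulley with it at the pointer (crank at about 230°), lowered the brake gently onto the rim and let go. The job is handed in; no verdict came back, and the pointer force itself was not measured, only inferred from the drag at the crank.

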